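# Stir the bead pot round to its mark

### The arm

A 6-joint arm with a two-finger parallel gripper is mounted at the origin on a cart in front of the work surface, level with it; the furniture and walls round the work are solid. World frame = base frame: x ahead of the robot, y to its left, z up, the work surface at z = 0. Lengths are in m, angles in rad, forces in N, time in s.
With the tool pointing down it reaches from about 0.375 to 0.925 m from the base axis. Payload 5.7 kg.
Tool frame: the origin (TCP) lies midway between the tips of the shut fingers; the grasp point (between the pads) lies bot.grip_point_offset behind it (bot.grip_point_offset is the distance from the TCP to the grasp point, in m); z points along the fingers, y is the line along which they close (so a half turn about z gives the same grasp; the last joint's range is limited). The gripper opens to 88 mm and grips with 3 to 60 N. Pads are 20 mm wide; open, the fingers measure 115 mm over their backs; the gripper's body (75 mm by 178 mm) begins 61 mm behind the grasp point.
Start: joints at [1.157, 0.359, 1.51, -0, 1.272, -0.115], TCP at [0.177, 0.573, 0.223] pointing down, gripper open.
Joint ranges: [-2.97, 2.97], [-1.01, 2.36], [0.21, 2.38], [-0.96, 4.11], [0.2, 2.71], [-2.98, 2.98]. Speed limits (rad/s): [2.39, 2.39, 3.14, 3.14, 3.14, 3.14].

### API

Orientations are given as a rotation vector (axis times angle).
In Python, from plant import sense, vision, close_job, bot gives the robot as it stands.
- The arm moves only by the tool play_rows, never from a script. Its argument "rows" is a list of rows, each an object with "translation": the shift along the tool's x, y, z in mm, a list of three; "twist": the turn, a rotation vector about the tool's x, y, z in rad, a list of three; "hand": the opening, from -1 (shut) to 1 (fully open), so that 0 is half open. In form: [{"translation": [x, y, z], "twist": [wx, wy, wz], "hand": hand}, ...]. A call has 1 to 12 rows; each row shifts and turns the commanded pose from where the row before left it, along the tool's axes as they then stand; what a row does not reach is not made up. A row lasts 1/10 s, in which the tool goes at most 50 mm and 8.59 degrees, less where a joint would pass 70% of its speed; a pose out of reach is approached as far as the arm can. A call is refused whole if a number of a shift passes 50 or a number of a turn 0.15, either way. A call with a gripper value outside its range is refused whole. The fingers move at their own pace and stop on an object; "squeeze" is the grip in N (left out, the last holds). Time passes only in rows, so rows that do not move let the fingers close. It gives the time, the measured TCP pose, the force, the opening and the grip force at its end, in the units of the state.
- sense(): the state, without advancing time (a new reading comes with each control period).
- vision.camera(name): name is "side" or "top" or "wrist"; returns the picture (480x640x3 uint8, red, green, blue); there is no depth.
- vision.calibration(name): a dict with "camera_matrix" (3x3 intrinsics, pixels), "k1" (the pictures are not rectified: a ray, as slopes to the right and down, at radius r is drawn at 1 + k1 r^2 times it, then the intrinsics apply), "rvec" (rotation vector, rad) and "tvec" (3), from world to camera coordinates, as OpenCV has them. Camera axes: x right, y down, z forward; pixel columns grow to the right and rows downward; lengths in m; the calibration is good to about 2 mm. A picture is of the moment at which its call begins: read the wrist's pose just before it. calibration takes no time and is no camera call; for the wrist camera it gives the pose at the moment of the call.
- close_job(): hands the job in; it is judged then, once.
The state is a dict: "time": time; "joints": joint angles; "dq": joint speeds; "joint_efforts": joint torques, N m; "tcp_pos": TCP position; "tcp_rot": TCP orientation; "wrist_force": force on the tool from outside, world axes, zero at the start; "moment": the same for the moment, N m; "gripper_width": finger opening in m; "gripper_force": force on a finger pad.
Only numpy, scipy, OpenCV 4.12 (cv2) and the standard library are available. Lean on these libraries where they do the work, as an engineer would, in place of code of your own. Each camera call takes 0.05 s, during which the arm holds its last target. There are 200 camera calls.

### The job

Take the stirrer out of the can and stir the blue beads in the pot anticlockwise (seen from above), down near the floor, until you catch the bead-like agitator peg hidden among them and bring the red pointer round to the green tab on the rim. Work with the stirrer only and without forcing it, keep every bead in the pot, then stand the stirrer back in its can and leave the other things on the bench where they are.

Things in the scene. Friction and masses are not known exactly. Their poses are not given: they have to be found in the camera images.
- pot: Open round aluminium pot fixed to a square plywood board (170 x 170 x 12 mm). Origin: centre of the board's underside, z up. Pot: inner radius 58 mm, outer 62 mm (rolled rim 64), rim top 75 mm above the bench. A green tab on the rim marks the target at 2.2 rad anticlockwise (from above) from the pot's +x axis.
- pot_floor (a point): Centre of the pot's inner floor on the spindle axis, 18 mm above the bench; axes as pot. On it turns a black agitator disc with one peg, whose round head looks just like a bead: centre 34 mm from the axis, 26 mm above the bench. The peg may be at any angle, unrelated to the pointer: find it by stirring. Pushed round, it turns spindle and pointer one to one.
- pointer_cap (a point): Top of the round black cap (radius 13 mm, underside 60 mm, top 70 mm above the bench) on the steel spindle (radius 9 mm) in the middle of the pot; its x axis is the direction of the red pointer. The cap is smooth and round: nothing on it can be pushed.
- pointer (a joint): Angle of the red pointer from the pot's +x axis, anticlockwise from above positive, rad; starts at 0 to 0.4, green tab at 2.2, stops at 0 and 3.3. Stays where it is left; a dry friction of about 3.5 N at the peg resists turning, far more than loose beads do.
- stirrer: Stirrer: steel rod 14 mm thick, 115 mm long, with a round orange handle 24 mm thick, 75 mm long; 190 mm in all, 120 g. Origin at the tip end of the rod, z along the rod towards the handle's end. It starts leaning in the can about 35 degrees from upright, its handle towards the robot's right and somewhat back to the robot.
- stirrer_tip (a point): Tip (rod end) of the stirrer.
- stirrer_grip (a point): Middle of the stirrer's handle, 148 mm from the tip.
- can: Open steel can fixed on the bench that holds the stirrer: outer radius 38 mm (ridges 39), inner radius 35 mm, 88 mm tall, inner floor 4 mm above the bench. Origin: centre of its underside.
- tin_small: Small paint tin, 77 mm across, 77 mm tall, a loose bystander. Origin at its foot.
- paint_brush: Paint brush lying flat, 185 x 36 x 15 mm, a loose bystander. Origin at its underside, bristles to its -y.
- bead_0_center (a point): Centre of a loose blue bead, a ball 15 mm across, 12 g, lying on the pot's floor.
- bead_1_center (a point): Centre of a loose blue bead, a ball 15 mm across, 12 g, lying on the pot's floor.
- bead_2_center (a point): Centre of a loose blue bead, a ball 15 mm across, 12 g, lying on the pot's floor.
- bead_3_center (a point): Centre of a loose blue bead, a ball 15 mm across, 12 g, lying on the pot's floor.
- bead_4_center (a point): Centre of a loose blue bead, a ball 15 mm across, 12 g, lying on the pot's floor.
- bead_5_center (a point): Centre of a loose blue bead, a ball 15 mm across, 12 g, lying on the pot's floor.
- bead_6_center (a point): Centre of a loose blue bead, a ball 15 mm across, 12 g, lying on the pot's floor.
- bead_7_center (a point): Centre of a loose blue bead, a ball 15 mm across, 12 g, lying on the pot's floor.
- bead_8_center (a point): Centre of a loose blue bead, a ball 15 mm across, 12 g, lying on the pot's floor.
- bead_9_center (a point): Centre of a loose blue bead, a ball 15 mm across, 12 g, lying on the pot's floor.
There are look-alikes about, which are no part of the job. Several things look just like the can: the one meant starts farthest to the robot's left.

How it is judged:
By the outcome, as a careful person would: the job done as asked, in the order asked, and still so for the second after the job is handed in, with the robot touching nothing.
It also fails if it takes over 72 s, if anything falls off the work surface, if the arm or the gripper's body presses on something with over 40 N, if the wrist force passes 120 N, or if a joint passes its speed limit or range.

## Working session

There is one attempt and no reset: what is moved stays moved. The work goes in short steps, Python scripts to look and compute and a tool call to move; the robot and the scene stay as the last step left them, time stands still between calls to the robot, and variables do not carry over. Pictures are saved under pics/ and viewed, at most 10 in all, crops included, and the job is handed in when it is done.

Besides the shell and the picture viewer there is one more tool, called after "Call:" by a JSON object that holds its "method" and its "body". play_rows: Moves the arm, as the interface text tells. Its arguments: {"type":"object","properties":{"rows":{"type":"array","items":{"type":"object","properties":{"translation":{"type":"array","items":{"type":"number"}},"twist":{"type":"array","items":{"type":"number"}},"hand":{"type":"number"}}}},"squeeze":{"type":"number"}},"required":["rows"]}

```bash
mkdir -p pics; cat > h.py <<'E'
from plant import sense, vision, close_job, bot
import numpy as np, cv2
from scipy.spatial.transform import Rotation as R
def snap(n,f,crop=None,s=1):
    im=cv2.cvtColor(vision.camera(n),cv2.COLOR_RGB2BGR); cv2.imwrite('pics/raw_'+f,im)
    if crop: u0,v0,u1,v1=crop; im=cv2.resize(im[v0:v1,u0:u1],None,fx=s,fy=s,interpolation=cv2.INTER_CUBIC)
    cv2.imwrite('pics/'+f,im); return im
def ray(n,u,v,c=None):
    c=c or vision.calibration(n); K=np.array(c['camera_matrix'])
    d=np.array([(u-K[0,2])/K[0,0],(v-K[1,2])/K[1,1]]); p=d.copy()
    for _ in range(20): p=d/(1+c['k1']*(p@p))
    M=R.from_rotvec(np.ravel(c['rvec'])).as_matrix(); t=np.ravel(c['tvec'])
    return -M.T@t, M.T@np.array([p[0],p[1],1])
def atz(n,u,v,z,c=None):
    o,d=ray(n,u,v,c); return o+d*(z-o[2])/d[2]
def proj(n,P,c=None):
    c=c or vision.calibration(n); K=np.array(c['camera_matrix'])
    q=R.from_rotvec(np.ravel(c['rvec'])).apply(P)+np.ravel(c['tvec']); p=q[:2]/q[2]
    p=p*(1+c['k1']*(p@p)); return K[:2,:2]@p+K[:2,2]
def tri(a,b):
    (o1,d1),(o2,d2)=a,b
    A=np.stack([d1,-d2],1); s=np.linalg.lstsq(A,o2-o1,rcond=None)[0]
    p,q=o1+s[0]*d1,o2+s[1]*d2; return (p+q)/2,np.linalg.norm(p-q)
E
python3 - <<'E'
from h import *
a=snap('top','top1.png'); b=snap('side','side1.png')
for n in('top','side','wrist'): print(n,ray(n,320,240))
print(bot.grip_point_offset,sense())
E
```

```text
top (array([ 0.34483507, -0.05424093,  1.24686271]), array([ 0.17556406,  0.01393994, -0.98437742]))
side (array([0.32771091, 1.13472668, 1.09839544]), array([ 0.13661864, -0.74657346, -0.65124963]))
wrist (array([0.1025069 , 0.59590029, 0.38484282]), array([ 0.26857565, -0.07900887, -0.96002732]))
0.0187 {'time': 0.1, 'joints': array([ 1.15688657e+00,  3.59415239e-01,  1.51131290e+00,  1.61070884e-05,
        1.27249537e+00, -1.15115540e-01]), 'dq': array([ 0.00010275, -0.00309713, -0.00099944,  0.00081579,  0.0002085 ,
       -0.00071405]), 'joint_efforts': array([ 2.24722507e-04, -5.16360819e+01, -2.71405649e+01,  6.75760070e-02,
        2.75881594e-02, -3.83120735e-06]), 'tcp_pos': array([0.17638239, 0.57284509, 0.22190851]), 'tcp_rot': array([-4.67542441e-01, -3.10616005e+00,  2.46597212e-03]), 'wrist_force': array([-0.17060143, -0.5239443 , -0.20496195]), 'moment': array([-0.03818192, -0.00010178,  0.00915477]), 'gripper_force': 0.0, 'gripper_width': 0.08781966142452587}
```

View pics/top1.png

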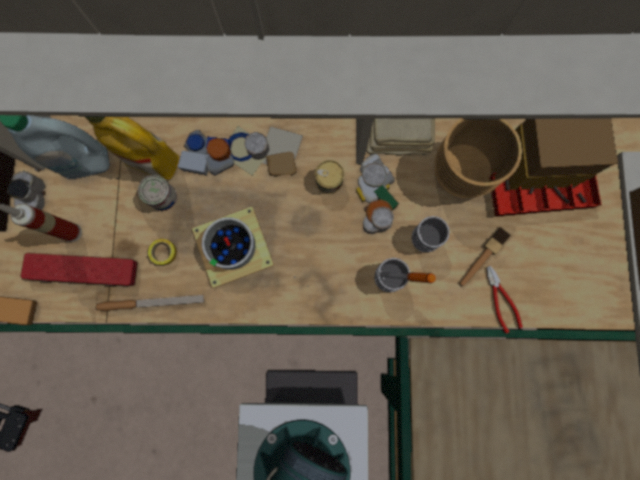

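View pics/side1.png

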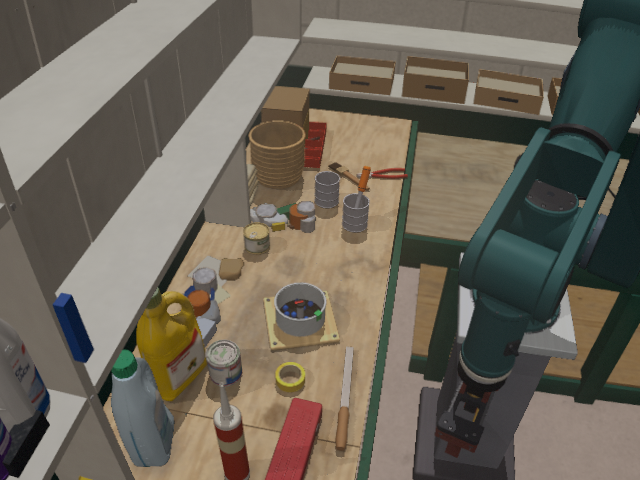

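Two cans: top (393,275) with the orange-handled stirrer, and (432,235), empty. The left-most (393,275) is the one meant. I'll confirm it in an enlarged crop, together with the pot.

```bash
python3 - <<'E'
from h import *
t=cv2.imread('pics/raw_top1.png'); s=cv2.imread('pics/raw_side1.png')
f=lambda im,u,v,w,h:cv2.resize(im[v:v+h,u:u+w],(400,300),interpolation=cv2.INTER_CUBIC)
o=np.vstack([np.hstack([f(t,185,200,100,75),f(t,360,235,100,75)]),np.hstack([f(s,250,275,100,75),f(s,320,160,100,75)])])
cv2.imwrite('pics/crop1.png',o)
E
```

```text
(no output)
```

View pics/crop1.png

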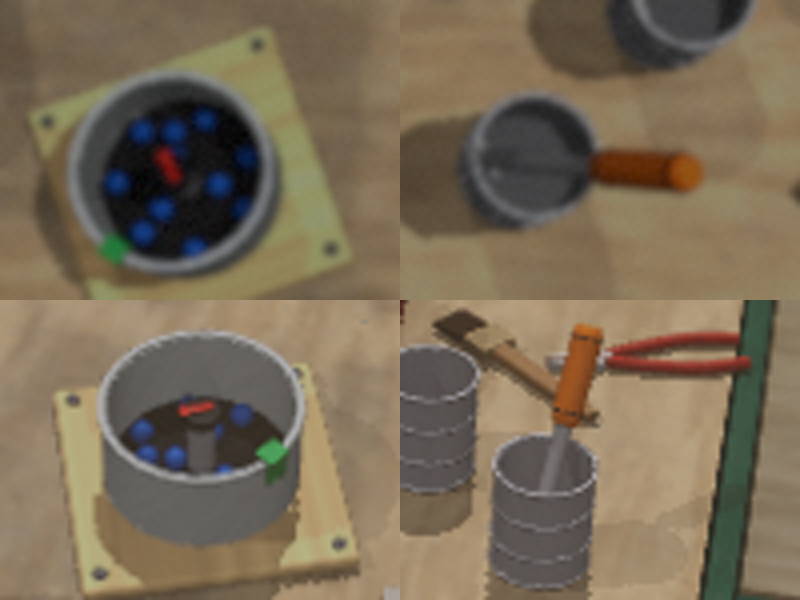

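The crop shows the stirrer in can (393,275), with the second can up-right empty. In the pot there are about 11 bead-like heads, the red pointer, and the green tab at (214,262).

```bash
python3 - <<'E'
from h import *
T=lambda u,v:(185+u/4,200+v/4); T2=lambda u,v:(360+(u-400)/4,235+v/4); S=lambda u,v:(320+(u-400)/4,160+(v-300)/4); S1=lambda u,v:(250+u/4,275+(v-300)/4)
c=[atz('top',*T(*p),.012) for p in [(46,121),(258,44),(331,248)]]
bc=(c[0]+c[2])/2; print('board c',bc, 'edges',[np.degrees(np.arctan2(*(c[i+1]-c[i])[1::-1])) for i in(0,1)])
pc=atz('top',*T(175,172),.075); print('rim c',pc)
print('rim c side',atz('side',*S1(201,405),.075))
g=atz('top',*T(115,248),.075); a=np.arctan2(*(g-pc)[1::-1]); print('tab ang',a,'pot yaw',a-2.2)
g=atz('side',*S1(273,453),.075); a=np.arctan2(*(g-pc)[1::-1]); print('tab ang',a,'pot yaw',a-2.2)
p0,p1=atz('top',*T(176,183),.07),atz('top',*T(162,151),.07); print('pointer',p0,p1,np.arctan2(*(p1-p0)[1::-1]))
for p in [(142,131),(174,131),(205,120),(246,158),(117,182),(161,208),(218,184),(242,208),(142,232),(194,247),(177,152)]:
    q=atz('top',*T(*p),.0265)-bc; print(p,np.round(q[:2]*1000),'r',round(np.hypot(*q[:2])*1000,1),'ang',round(np.arctan2(q[1],q[0]),2))
e=tri(ray('top',*T2(686,172)),ray('side',*S(588,332))); b=tri(ray('top',*T2(597,168)),ray('side',*S(569,415))); print('end',e,'base',b, np.linalg.norm(e[0]-b[0]))
d=e[0]-b[0]; d/=np.linalg.norm(d); print('dir',d,np.degrees(np.arccos(d[2])),'grip',e[0]-.042*d,'tip',e[0]-.19*d)
print('can',atz('top',*T2(531,159),.088),atz('side',*S(545,465),.088))
print('can2',atz('top',432,231,.088))
E
```

```text
board c [0.54694785 0.19348193 0.012     ] edges [np.float64(-68.85072693544407), np.float64(-158.83431847814006)]
rim c [0.54418133 0.18906618 0.075     ]
rim c side [0.54468597 0.19571597 0.075     ]
tab ang 2.5118695300166003 pot yaw 0.3118695300166001
tab ang 2.5210476034239373 pot yaw 0.3210476034239371
pointer [0.53808277 0.18916945 0.07      ] [0.5582742  0.19883251 0.07      ] 0.4463590684827888
(142, 131) [32. 28.] r 42.9 ang 0.72
(174, 131) [32.  8.] r 33.3 ang 0.23
(205, 120) [ 40. -12.] r 41.8 ang -0.3
(246, 158) [ 15. -40.] r 42.7 ang -1.21
(117, 182) [-1. 43.] r 42.9 ang 1.6
(161, 208) [-18.  14.] r 22.7 ang 2.5
(218, 184) [ -2. -23.] r 22.6 ang -1.66
(242, 208) [-18. -39.] r 42.5 ang -2.0
(142, 232) [-34.  25.] r 42.2 ang 2.5
(194, 247) [-43.  -9.] r 44.2 ang -2.94
(177, 152) [19.  5.] r 19.3 ang 0.26
end (array([ 0.45339902, -0.29187233,  0.15901188]), np.float64(0.0010213701153923885)) base (array([ 0.45928085, -0.24997868,  0.11224175]), np.float64(0.0021584093350230853)) 0.06306440418258948
dir [-0.09326701 -0.6642995   0.74162486] 42.1299865334985 grip [ 0.45731623 -0.26397175  0.12786364] tip [ 0.47111975 -0.16565543  0.01810316]
can [ 0.46783445 -0.21459999  0.088     ] [ 0.46986414 -0.21747861  0.088     ]
can2 [ 0.57643161 -0.31199212  0.088     ]
```

```bash
cat >> h.py <<'E'
def pose(s=None):
    s=s or sense(); return np.array(s['tcp_pos']),R.from_rotvec(s['tcp_rot'])
def plan(targets,p=None,r=None,step=45,ang=.13):
    """targets: [(pos, Rotation)] TCP; prints rows: per segment n x (translation mm, twist)"""
    if p is None: p,r=pose()
    for P,Q in targets:
        P=np.array(P); w=(r.inv()*Q).as_rotvec(); n=int(max(np.ceil(np.linalg.norm(P-p)*1e3/step),np.ceil(np.linalg.norm(w)/ang),1))
        dr=R.from_rotvec(w/n)
        print('seg n=',n)
        for i in range(n):
            print('  ',np.round(r.inv().apply((P-p)/n*1000),1).tolist(),np.round(w/n,3).tolist()); r=r*dr
        p=P
def frame(z,y):
    z=np.array(z)/np.linalg.norm(z); y=np.array(y)-z*np.dot(y,z); y/=np.linalg.norm(y); return R.from_matrix(np.stack([np.cross(y,z),y,z],1))
E
python3 - <<'E'
from h import *
print([a for a in dir(bot) if a[0]!='_'])
p,r=pose(); print(r.as_matrix().round(2))
d=np.array([-.108,-.563,.819]); d/=np.linalg.norm(d)
for sg in(1,-1):
    Q=frame(-d,[sg*.98,-sg*.19,0]); print(sg,(r.inv()*Q).as_rotvec(),Q.as_matrix().round(2).tolist())
E
```

```text
['PlanningError', 'grip_point_offset']
[[-0.96  0.29 -0.  ]
 [ 0.29  0.96 -0.  ]
 [ 0.   -0.   -1.  ]]
1 [-0.44632254  0.49817742  1.4135732 ] [[0.16, 0.98, 0.11], [0.8, -0.19, 0.56], [0.57, -0.0, -0.82]]
-1 [-0.51263035 -0.45927108 -1.62044692] [[-0.16, -0.98, 0.11], [-0.8, 0.19, 0.56], [-0.57, 0.0, -0.82]]
```

```bash
python3 - <<'E'
from h import *
p,r=pose()
d=np.array([-.108,-.563,.819]); d/=np.linalg.norm(d); Q=frame(-d,[.98,-.19,0]); G=np.array([.458,-.268,.125])
plan([((.40,.25,.33),r),((.44,-.02,.33),r*R.from_rotvec((r.inv()*Q).as_rotvec()*.5)),(G-d*.0187+d*.1,Q)])
E
```

```text
seg n= 10
   [-30.9, -24.3, -10.8] [0.0, 0.0, 0.0]
   [-30.9, -24.3, -10.8] [0.0, 0.0, 0.0]
   [-30.9, -24.3, -10.8] [0.0, 0.0, 0.0]
   [-30.9, -24.3, -10.8] [0.0, 0.0, 0.0]
   [-30.9, -24.3, -10.8] [0.0, 0.0, 0.0]
   [-30.9, -24.3, -10.8] [0.0, 0.0, 0.0]
   [-30.9, -24.3, -10.8] [0.0, 0.0, 0.0]
   [-30.9, -24.3, -10.8] [0.0, 0.0, 0.0]
   [-30.9, -24.3, -10.8] [0.0, 0.0, 0.0]
   [-30.9, -24.3, -10.8] [0.0, 0.0, 0.0]
seg n= 7
   [-16.8, -35.2, 0.1] [-0.032, 0.036, 0.101]
   [-20.2, -33.3, -1.7] [-0.032, 0.036, 0.101]
   [-23.4, -31.0, -3.5] [-0.032, 0.036, 0.101]
   [-26.2, -28.3, -5.3] [-0.032, 0.036, 0.101]
   [-28.7, -25.4, -7.2] [-0.032, 0.036, 0.101]
   [-30.8, -22.1, -9.0] [-0.032, 0.036, 0.101]
   [-32.5, -18.6, -10.8] [-0.032, 0.036, 0.101]
seg n= 8
   [-35.1, -19.8, 4.8] [-0.028, 0.031, 0.088]
   [-36.9, -16.7, 3.1] [-0.028, 0.031, 0.088]
   [-38.3, -13.5, 1.5] [-0.028, 0.031, 0.088]
   [-39.3, -10.1, -0.0] [-0.028, 0.031, 0.088]
   [-40.1, -6.5, -1.5] [-0.028, 0.031, 0.088]
   [-40.4, -2.9, -2.9] [-0.028, 0.031, 0.088]
   [-40.4, 0.8, -4.1] [-0.028, 0.031, 0.088]
   [-40.0, 4.4, -5.3] [-0.028, 0.031, 0.088]
```

Call:
{"method": "play_rows", "body": {"rows": [{"translation":[-31,-24,-11],"twist":[0,0,0],"hand":1},{"translation":[-31,-24,-11],"twist":[0,0,0],"hand":1},{"translation":[-31,-24,-11],"twist":[0,0,0],"hand":1},{"translation":[-31,-24,-11],"twist":[0,0,0],"hand":1},{"translation":[-31,-24,-11],"twist":[0,0,0],"hand":1},{"translation":[-31,-24,-11],"twist":[0,0,0],"hand":1},{"translation":[-31,-24,-11],"twist":[0,0,0],"hand":1},{"translation":[-31,-24,-11],"twist":[0,0,0],"hand":1},{"translation":[-31,-24,-11],"twist":[0,0,0],"hand":1},{"translation":[-31,-24,-11],"twist":[0,0,0],"hand":1}]}}

```text
time: 1.1
tcp_pos: [0.4026, 0.2512, 0.3329]
tcp_rot: [-0.467, -3.106, 0.0]
wrist_force: [0.4, 0.5, -0.6]
gripper_width: 0.088
gripper_force: 0.0
```

Call:
{"method": "play_rows", "body": {"rows": [{"translation":[-17,-35,0],"twist":[-0.032,0.036,0.1],"hand":1},{"translation":[-20,-33,-2],"twist":[-0.032,0.036,0.1],"hand":1},{"translation":[-23,-31,-3],"twist":[-0.032,0.036,0.1],"hand":1},{"translation":[-26,-28,-5],"twist":[-0.032,0.036,0.1],"hand":1},{"translation":[-29,-25,-7],"twist":[-0.032,0.036,0.1],"hand":1},{"translation":[-31,-22,-9],"twist":[-0.032,0.036,0.1],"hand":1},{"translation":[-32,-19,-11],"twist":[-0.032,0.036,0.1],"hand":1}]}}

```text
time: 1.8
tcp_pos: [0.4427, -0.0174, 0.3317]
tcp_rot: [-1.406, -2.543, -0.374]
wrist_force: [0.3, 0.0, 0.1]
gripper_width: 0.0878
gripper_force: 0.0
```

```bash
python3 - <<'E'
from h import *
p,r=pose(); s=sense();print(s['time'],p,s['joints'])
d=np.array([-.108,-.563,.819]); d/=np.linalg.norm(d); Q=frame(-d,[.98,-.19,0]); G=np.array([.458,-.268,.125])
plan([(G-d*.0187+d*.1,Q)],step=40,ang=.09)
E
```

```text
1.8 [ 0.44266194 -0.01744788  0.33167671] [-0.43312165  0.11793536  1.61607494  0.26834687  1.60451968 -1.01164984]
seg n= 9
   [-31.3, -18.1, 4.1] [-0.025, 0.027, 0.079]
   [-32.8, -15.7, 2.8] [-0.025, 0.027, 0.079]
   [-34.0, -13.1, 1.6] [-0.025, 0.027, 0.079]
   [-34.9, -10.4, 0.4] [-0.025, 0.027, 0.079]
   [-35.6, -7.6, -0.8] [-0.025, 0.027, 0.079]
   [-36.1, -4.8, -1.9] [-0.025, 0.027, 0.079]
   [-36.3, -1.8, -3.0] [-0.025, 0.027, 0.079]
   [-36.2, 1.1, -4.0] [-0.025, 0.027, 0.079]
   [-35.9, 4.0, -4.9] [-0.025, 0.027, 0.079]
```

Call:
{"method": "play_rows", "body": {"rows": [{"translation":[-31,-18,4],"twist":[-0.025,0.027,0.079],"hand":1},{"translation":[-33,-16,3],"twist":[-0.025,0.027,0.079],"hand":1},{"translation":[-34,-13,2],"twist":[-0.025,0.027,0.079],"hand":1},{"translation":[-35,-10,0],"twist":[-0.025,0.027,0.079],"hand":1},{"translation":[-36,-8,-1],"twist":[-0.025,0.027,0.079],"hand":1},{"translation":[-36,-5,-2],"twist":[-0.025,0.027,0.079],"hand":1},{"translation":[-36,-2,-3],"twist":[-0.025,0.027,0.079],"hand":1},{"translation":[-36,1,-4],"twist":[-0.025,0.027,0.079],"hand":1},{"translation":[-36,4,-5],"twist":[-0.025,0.027,0.079],"hand":1}]}}

```text
time: 2.7
tcp_pos: [0.4494, -0.3139, 0.1913]
tcp_rot: [-2.067, -1.702, -0.65]
wrist_force: [-0.3, 0.1, 0.5]
gripper_width: 0.0879
gripper_force: 0.0
```

```bash
python3 - <<'E'
from h import *
s=sense();print(s['time'],pose()[0],s['joints'],R.from_rotvec(s['tcp_rot']).as_matrix().round(3).tolist())
c=vision.calibration('wrist'); np.save('cal1.npy',c,allow_pickle=True)
snap('wrist','w1.png')
d=np.array([-.108,-.563,.819]); d/=np.linalg.norm(d);G=np.array([.458,-.268,.125])
print(proj('wrist',G+.042*d,c),proj('wrist',G-.033*d,c),proj('wrist',G-.148*d,c))
E
```

```text
2.7 [ 0.44942047 -0.31388008  0.19126854] [-1.01686482  0.54795999  1.45791799  0.39944507  1.60821252 -0.90601383] [[0.158, 0.982, 0.109], [0.804, -0.191, 0.563], [0.574, -0.002, -0.819]]
[319.79370512 268.71448454] [319.29312836 235.23656286] [318.87720605 207.47844807]
```

View pics/w1.png

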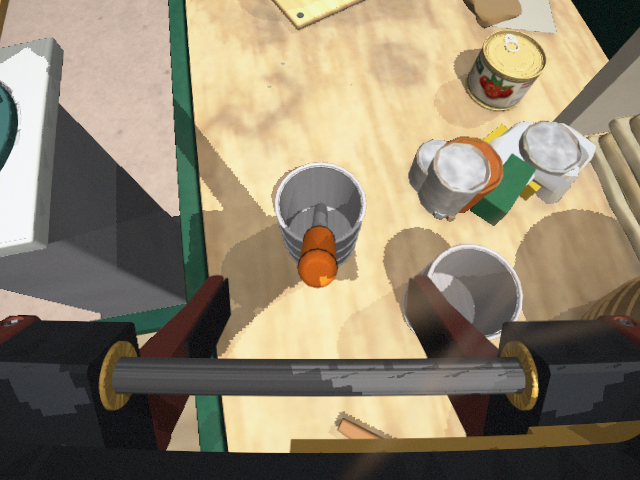

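The picture shows the stirrer's handle end at (318,268) and rod down to (321,208), on the predicted line; the second can is clear of the right finger. Descending and gripping.

Call:
{"method": "play_rows", "body": {"rows": [{"translation":[0,0,25],"twist":[0,0,0],"hand":1},{"translation":[0,0,25],"twist":[0,0,0],"hand":1},{"translation":[0,0,25],"twist":[0,0,0],"hand":1},{"translation":[0,0,15],"twist":[0,0,0],"hand":1},{"translation":[0,0,10],"twist":[0,0,0],"hand":1},{"translation":[0,0,0],"twist":[0,0,0],"hand":-0.2},{"translation":[0,0,0],"twist":[0,0,0],"hand":-0.6},{"translation":[0,0,0],"twist":[0,0,0],"hand":-1},{"translation":[0,0,0],"twist":[0,0,0],"hand":-1},{"translation":[0,0,0],"twist":[0,0,0],"hand":-1},{"translation":[0,0,0],"twist":[0,0,0],"hand":-1}], "squeeze": 40}}

```text
time: 3.85
tcp_pos: [0.4605, -0.2567, 0.1106]
tcp_rot: [-2.066, -1.708, -0.65]
wrist_force: [0.1, 0.3, -0.1]
gripper_width: 0.0432
gripper_force: 0.0
```

```bash
python3 - <<'E'
from h import *
s=sense();print(s['time'],pose()[0],s['joints'],s['wrist_force'],s['gripper_width'],s['gripper_force'])
# lift along axis 115mm, then up, then rotate to vertical above pot
p,r=pose(); z=r.as_matrix()[:,2]; y=r.as_matrix()[:,1]
V=frame([0,0,-1],y); print((r.inv()*V).as_rotvec())
E
```

```text
3.85 [ 0.46050619 -0.25671748  0.11060162] [-0.95280461  0.59907196  1.607653    0.4329591   1.40082911 -0.94039073] [ 0.13244961  0.34387353 -0.14045793] 0.04316287409409248 0.0
[ 4.09471268e-04 -6.08991643e-01  1.28684195e-04]
```

Call:
{"method": "play_rows", "body": {"rows": [{"translation":[0,0,0],"twist":[0,0,0],"hand":-1},{"translation":[0,0,0],"twist":[0,0,0],"hand":-1},{"translation":[0,0,0],"twist":[0,0,0],"hand":-1},{"translation":[0,0,0],"twist":[0,0,0],"hand":-1},{"translation":[0,0,0],"twist":[0,0,0],"hand":-1}]}}

```text
time: 4.35
tcp_pos: [0.4604, -0.2563, 0.1103]
tcp_rot: [-2.065, -1.707, -0.649]
wrist_force: [-0.2, 0.3, -0.4]
gripper_width: 0.0234
gripper_force: 40.0
```

Call:
{"method": "play_rows", "body": {"rows": [{"translation":[0,0,-10],"twist":[0,0,0],"hand":-1},{"translation":[0,0,-20],"twist":[0,0,0],"hand":-1},{"translation":[0,0,-25],"twist":[0,0,0],"hand":-1},{"translation":[0,0,-30],"twist":[0,0,0],"hand":-1},{"translation":[0,0,-30],"twist":[0,0,0],"hand":-1},{"translation":[0,0,-30],"twist":[0,0,0],"hand":-1},{"translation":[0,0,-20],"twist":[0,0,0],"hand":-1}], "squeeze": 60}}

```text
time: 5.05
tcp_pos: [0.4425, -0.3511, 0.2477]
tcp_rot: [-2.067, -1.709, -0.649]
wrist_force: [0.7, -0.3, -1.7]
gripper_width: 0.0237
gripper_force: 60.0
```

```bash
python3 - <<'E'
from h import *
s=sense();print(s['time'],pose()[0],s['wrist_force'],s['gripper_width'],s['gripper_force'])
C=np.array([.546,.193]); th=-.75; e=C+.034*np.array([np.cos(th),np.sin(th)])
V=frame([0,0,-1],[np.cos(-.95),np.sin(-.95),0]); V2=frame([0,0,-1],[np.cos(-1.97),np.sin(-1.97),0])
plan([((.48,-.08,.29),V),((*e,.25),V2)],step=40,ang=.11)
E
```

```text
5.05 [ 0.44251624 -0.35110249  0.24771475] [ 0.74650837 -0.26540399 -1.69255712] 0.023749857879219082 59.996044635772705
seg n= 9
   [27.6, -1.6, 13.5] [-0.025, -0.064, 0.082]
   [28.2, -4.2, 11.6] [-0.025, -0.064, 0.082]
   [28.4, -6.8, 9.6] [-0.025, -0.064, 0.082]
   [28.3, -9.3, 7.6] [-0.025, -0.064, 0.082]
   [27.9, -11.8, 5.5] [-0.025, -0.064, 0.082]
   [27.1, -14.2, 3.4] [-0.025, -0.064, 0.082]
   [26.0, -16.4, 1.3] [-0.025, -0.064, 0.082]
   [24.6, -18.5, -0.7] [-0.025, -0.064, 0.082]
   [22.9, -20.4, -2.7] [-0.025, -0.064, 0.082]
seg n= 10
   [21.9, -15.0, 4.0] [0.0, 0.0, 0.102]
   [20.3, -17.2, 4.0] [0.0, 0.0, 0.102]
   [18.4, -19.2, 4.0] [0.0, 0.0, 0.102]
   [16.4, -20.9, 4.0] [0.0, 0.0, 0.102]
   [14.2, -22.5, 4.0] [0.0, 0.0, 0.102]
   [11.8, -23.8, 4.0] [0.0, 0.0, 0.102]
   [9.3, -24.9, 4.0] [0.0, 0.0, 0.102]
   [6.7, -25.7, 4.0] [0.0, 0.0, 0.102]
   [4.1, -26.3, 4.0] [0.0, 0.0, 0.102]
   [1.4, -26.5, 4.0] [0.0, 0.0, 0.102]
```

Call:
{"method": "play_rows", "body": {"rows": [{"translation":[28,-2,14],"twist":[-0.025,-0.064,0.082],"hand":-1},{"translation":[28,-4,12],"twist":[-0.025,-0.064,0.082],"hand":-1},{"translation":[28,-7,10],"twist":[-0.025,-0.064,0.082],"hand":-1},{"translation":[28,-9,8],"twist":[-0.025,-0.064,0.082],"hand":-1},{"translation":[28,-12,6],"twist":[-0.025,-0.064,0.082],"hand":-1},{"translation":[27,-14,3],"twist":[-0.025,-0.064,0.082],"hand":-1},{"translation":[26,-16,1],"twist":[-0.025,-0.064,0.082],"hand":-1},{"translation":[25,-18,-1],"twist":[-0.025,-0.064,0.082],"hand":-1},{"translation":[23,-20,-3],"twist":[-0.025,-0.064,0.082],"hand":-1}]}}

```text
time: 5.95
tcp_pos: [0.4806, -0.0774, 0.2894]
tcp_rot: [-2.989, -0.953, 0.003]
wrist_force: [0.8, -0.4, -2.0]
gripper_width: 0.0237
gripper_force: 60.0
```

Call:
{"method": "play_rows", "body": {"rows": [{"translation":[22,-15,4],"twist":[0,0,0.1],"hand":-1},{"translation":[20,-17,4],"twist":[0,0,0.1],"hand":-1},{"translation":[18,-19,4],"twist":[0,0,0.1],"hand":-1},{"translation":[16,-21,4],"twist":[0,0,0.1],"hand":-1},{"translation":[14,-22,4],"twist":[0,0,0.1],"hand":-1},{"translation":[12,-24,4],"twist":[0,0,0.1],"hand":-1},{"translation":[9,-25,4],"twist":[0,0,0.1],"hand":-1},{"translation":[7,-26,4],"twist":[0,0,0.1],"hand":-1},{"translation":[4,-26,4],"twist":[0,0,0.1],"hand":-1},{"translation":[1,-27,4],"twist":[0,0,0.1],"hand":-1}]}}

```text
time: 6.95
tcp_pos: [0.5683, 0.1729, 0.2496]
tcp_rot: [-3.079, 0.597, 0.009]
wrist_force: [-0.6, -0.5, -1.6]
gripper_width: 0.0235
gripper_force: 60.0
```

```bash
python3 - <<'E'
from h import *
s=sense();p,r=pose();print(s['time'],p,s['joints'],r.as_matrix().round(3).tolist())
c=vision.calibration('wrist')
w=snap('wrist','w2.png',(160,0,480,240),1.25); w=cv2.resize(cv2.imread('pics/raw_w2.png')[60:360,120:520],(400,300))
sd=snap('side','s2.png'); sd=cv2.imread('pics/raw_s2.png')[180:330,225:425]; sd=cv2.resize(sd,(400,300))
tp=snap('top','t2.png'); tp=cv2.resize(cv2.imread('pics/raw_t2.png')[200:275,185:285],(400,300),interpolation=cv2.INTER_CUBIC)
cv2.imwrite('pics/crop2.png',np.vstack([np.hstack([w,sd]),np.hstack([tp,tp*0])]))
tip=p+r.apply([0,0,.129]); print('tip pred',tip,'wrist',proj('wrist',tip,c)-[120,60],'side crop',(proj('side',tip)-[225,180])*2+[400,0],'top crop',(proj('top',tip)-[185,200])*4+[0,300])
E
```

```text
6.95 [0.56833988 0.17292949 0.24958064] [0.17464862 0.32903457 1.48646196 0.00713763 1.32930826 2.12697461] [[0.927, -0.374, -0.004], [-0.374, -0.927, 0.006], [-0.006, -0.004, -1.0]]
tip pred [0.56777724 0.17373805 0.1205844 ] wrist [198.36267648 168.42779942] side crop [535.62959236 200.42254095] top crop [187.08390104 420.59556652]
```

View pics/crop2.png

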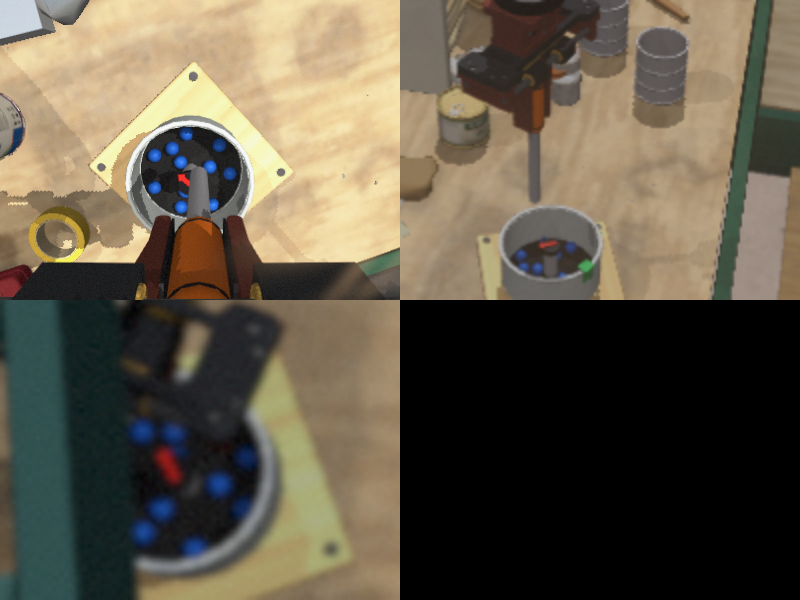

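The crop shows the rod tip at wrist (197,168), side (536,200), both as predicted, so the stirrer is aligned with the tool; beads, board screws and pointer (184,180) are visible. I'll refine the pot centre and bead positions.

```bash
python3 - <<'E'
from h import *
c=vision.calibration('wrist')
f=lambda u,v,z:atz('wrist',u+120,v+60,z,c)
k=[f(*q,.012) for q in[(98,167),(193,76),(281,172)]]; bc=(k[0]+k[2])/2; print('C',bc,np.linalg.norm(k[0]-k[2]),[np.arctan2(*(k[i+1]-k[i])[1::-1]) for i in(0,1)])
for q in[(187,133),(219,145),(154,155),(173,149),(181,162),(209,167),(230,173),(155,187),(184,193),(181,207),(213,206)]:
    e=f(*q,.0265)-bc; print(q,(e[:2]*1000).round(),'r',round(np.hypot(*e[:2])*1000,1),'ang',round(np.arctan2(e[1],e[0]),2))
print('pointer',[f(*q,.07)-bc for q in[(179,175),(188,184)]])
E
```

```text
C [0.5437683  0.19482175 0.012     ] 0.21079885794748882 [np.float64(-1.2053670509369663), np.float64(-2.7596939140256675)]
(187, 133) [ 42. -15.] r 44.5 ang -0.33
(219, 145) [ 17. -42.] r 45.2 ang -1.18
(154, 155) [33. 28.] r 43.3 ang 0.71
(173, 149) [31.  6.] r 32.0 ang 0.2
(181, 162) [15.  4.] r 15.2 ang 0.24
(209, 167) [ -2. -23.] r 23.0 ang -1.65
(230, 173) [-17. -42.] r 45.3 ang -1.95
(155, 187) [-1. 42.] r 41.8 ang 1.6
(184, 193) [-20.  14.] r 24.3 ang 2.52
(181, 207) [-34.  24.] r 41.6 ang 2.53
(213, 206) [-46. -11.] r 47.5 ang -2.92
pointer [array([0.01230447, 0.00441183, 0.058     ]), array([ 0.000449  , -0.00035385,  0.058     ])]
```

Call:
{"method": "play_rows", "body": {"rows": [{"translation":[3,2,15],"twist":[0,0,0],"hand":-1},{"translation":[0,0,20],"twist":[0,0,0],"hand":-1},{"translation":[0,0,20],"twist":[0,0,0],"hand":-1},{"translation":[0,0,15],"twist":[0,0,0],"hand":-1},{"translation":[0,0,10],"twist":[0,0,0],"hand":-1},{"translation":[0,0,6],"twist":[0,0,0],"hand":-1},{"translation":[0,0,5],"twist":[0,0,0],"hand":-1},{"translation":[0,0,4],"twist":[0,0,0],"hand":-1},{"translation":[0,0,0],"twist":[0,0,0],"hand":-1}]}}

```text
time: 8.0
tcp_pos: [0.57, 0.1697, 0.1543]
tcp_rot: [-3.08, 0.59, 0.008]
wrist_force: [-0.4, 1.0, -1.4]
gripper_width: 0.0233
gripper_force: 60.0
```

```bash
python3 - <<'E'
from h import *
s=sense();p,r=pose();tip=p+r.apply([0,0,.129]);print(s['time'],p,tip,s['wrist_force'],s['gripper_width'])
C=np.array([.545,.194]);q=tip[:2]-C;th=np.arctan2(q[1],q[0]);print(np.hypot(*q),th)
y=r.as_matrix()[:2,1];t=np.array([-np.sin(th),np.cos(th)]);x=r.as_matrix()[:2,0];print('tangent in tool',t@x,t@y)
E
```

```text
8.0 [0.5699872  0.1697249  0.15429776] [0.56948198 0.17054653 0.02530137] [-0.44495552  0.95530075 -1.42051887] 0.023316350683420223
0.033903283953269595 -0.7639454258304623
tangent in tool 0.3760284962934941 -0.9266061720450706
```

Call:
{"method": "play_rows", "body": {"rows": [{"translation":[0,0,3],"twist":[0,0,0],"hand":-1},{"translation":[1.1,-3.2,0],"twist":[0,0,-0.1],"hand":-1},{"translation":[1.1,-3.2,0],"twist":[0,0,-0.1],"hand":-1},{"translation":[1.1,-3.2,0],"twist":[0,0,-0.1],"hand":-1},{"translation":[1.1,-3.2,0],"twist":[0,0,-0.1],"hand":-1},{"translation":[1.1,-3.2,0],"twist":[0,0,-0.1],"hand":-1},{"translation":[1.1,-3.2,0],"twist":[0,0,-0.1],"hand":-1},{"translation":[1.1,-3.2,0],"twist":[0,0,-0.1],"hand":-1},{"translation":[1.1,-3.2,0],"twist":[0,0,-0.1],"hand":-1}]}}

```text
time: 8.9
tcp_pos: [0.5798, 0.1933, 0.1517]
tcp_rot: [-3.066, -0.664, 0.003]
wrist_force: [0.2, -4.6, -0.6]
gripper_width: 0.0231
gripper_force: 60.0
```

```bash
cat > st.py <<'E'
from h import *
s=sense();p,r=pose();tip=p+r.apply([0,0,.129]);print(s['time'],'tip',tip.round(4),'F',s['wrist_force'].round(1),s['joints'].round(2))
C=np.array([.545,.194]);q=tip[:2]-C;th=np.arctan2(q[1],q[0]);print('r',np.hypot(*q).round(4),'th',th.round(3),'tilt',r.as_matrix()[:2,2].round(3))
E
python3 st.py
```

```text
8.9 tip [0.5795 0.1938 0.0227] F [ 0.2 -4.6 -0.6] [0.21 0.44 1.56 0.   1.14 1.35]
r 0.0345 th -0.007 tilt [-0.003  0.004]
```

A force of about 4.6 N against the motion suggests the peg is caught. Continuing.

Call:
{"method": "play_rows", "body": {"rows": [{"translation":[1.1,-3.2,0],"twist":[0,0,-0.1],"hand":-1},{"translation":[1.1,-3.2,0],"twist":[0,0,-0.1],"hand":-1},{"translation":[1.1,-3.2,0],"twist":[0,0,-0.1],"hand":-1},{"translation":[1.1,-3.2,0],"twist":[0,0,-0.1],"hand":-1},{"translation":[1.1,-3.2,0],"twist":[0,0,-0.1],"hand":-1},{"translation":[1.1,-3.2,0],"twist":[0,0,-0.1],"hand":-1},{"translation":[1.1,-3.2,0],"twist":[0,0,-0.1],"hand":-1},{"translation":[1.1,-3.2,0],"twist":[0,0,-0.1],"hand":-1},{"translation":[1.1,-3.2,0],"twist":[0,0,-0.1],"hand":-1},{"translation":[1.1,-3.2,0],"twist":[0,0,-0.1],"hand":-1}]}}

```text
time: 9.9
tcp_pos: [0.5648, 0.2217, 0.1526]
tcp_rot: [-2.374, -2.053, -0.006]
wrist_force: [3.5, -2.5, -1.5]
gripper_width: 0.0236
gripper_force: 60.0
```

```bash
python3 st.py; python3 - <<'E'
from h import *
w=snap('wrist','w3.png'); sd=snap('side','s3.png')
w=cv2.resize(w[60:360,120:520],(400,300)); sd=cv2.resize(sd[260:350,240:360],(400,300),interpolation=cv2.INTER_CUBIC)
cv2.imwrite('pics/crop3.png',np.hstack([w,sd]))
E
```

```text
9.9 tip [0.5649 0.2223 0.0236] F [ 3.5 -2.5 -1.5] [0.26 0.44 1.58 0.01 1.13 0.4 ]
r 0.0346 th 0.959 tilt [0.001 0.005]
```

View pics/crop3.png

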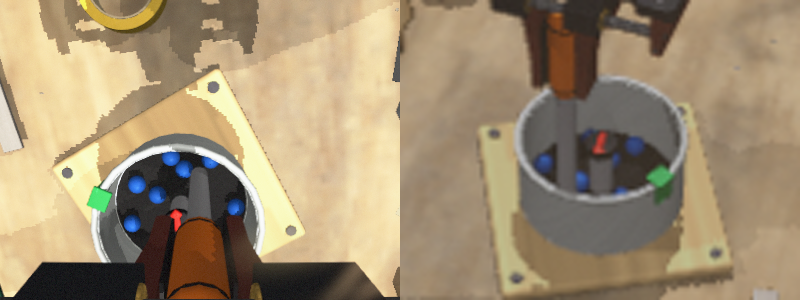

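The pointer (tip near (176,209) in the wrist crop) has turned with the stirrer; the tab is at (99,199). I'll measure both.

```bash
cat > ang.py <<'E'
from h import *
import sys
def red(f,c,off=(0,0)):
    im=cv2.imread('pics/raw_'+f).astype(int); b,g,r=im[...,0],im[...,1],im[...,2]
    M=(r>120)&(g<70)&(b<70); n,l,st,ce=cv2.connectedComponentsWithStats(M.astype(np.uint8)); 
    G=(g>110)&(r<90)&(b<110); n2,l2,st2,ce2=cv2.connectedComponentsWithStats(G.astype(np.uint8))
    C=np.array([.545,.194])
    for i in range(1,n):
        P=np.array([atz('wrist',u,v,.072,c)[:2] for v,u in zip(*np.where(l==i))]) if 8<st[i,4]<2000 else None
        if P is None or np.linalg.norm(P.mean(0)-C)>.03: continue
        m=P.mean(0); w,V=np.linalg.eigh(np.cov((P-m).T)); a=V[:,1]; a=a*np.sign(a@(m-C)); print('red',ce[i],st[i,4],m-C,'axis ang',np.arctan2(a[1],a[0]),'cen ang',np.arctan2(*(m-C)[::-1]),'len',np.ptp((P-m)@a))
    for i in range(1,n2):
        if st2[i,4]>30:
            q=atz('wrist',*ce2[i],.075,c)[:2]-C
            if np.linalg.norm(q)<.09: print('tab',ce2[i],st2[i,4],np.hypot(*q),np.arctan2(q[1],q[0]))
red(sys.argv[1],vision.calibration('wrist'))
E
python3 ang.py w3.png
```

```text
red [295.65116279 278.59302326] 86 [-0.00171597  0.00764533] axis ang 1.4530916028555538 cen ang 1.791583860777837 len 0.016410031972768788
red [320.81525626 298.72467223] 839 [ 0.01403687 -0.0108998 ] axis ang -1.4225776761959634 cen ang -0.66025425568659 len 0.03568017331414964
tab [225.11864407 255.13559322] 59 0.05840377490665649 2.5279593572271994
```

Call:
{"method": "play_rows", "body": {"rows": [{"translation":[1.1,-3.2,0],"twist":[0,0,-0.1],"hand":-1},{"translation":[1.1,-3.2,0],"twist":[0,0,-0.1],"hand":-1},{"translation":[1.1,-3.2,0],"twist":[0,0,-0.1],"hand":-1},{"translation":[1.1,-3.2,0],"twist":[0,0,-0.1],"hand":-1},{"translation":[1.1,-3.2,0],"twist":[0,0,-0.1],"hand":-1},{"translation":[1.1,-3.2,0],"twist":[0,0,-0.1],"hand":-1},{"translation":[1.1,-3.2,0],"twist":[0,0,-0.1],"hand":-1},{"translation":[1.1,-3.2,0],"twist":[0,0,-0.1],"hand":-1},{"translation":[1.1,-3.2,0],"twist":[0,0,-0.1],"hand":-1},{"translation":[0,0,0],"twist":[0,0,0],"hand":-1}]}}

```text
time: 11.0
tcp_pos: [0.5349, 0.2256, 0.1529]
tcp_rot: [-1.254, -2.877, -0.012]
wrist_force: [3.7, 1.5, -0.2]
gripper_width: 0.0237
gripper_force: 60.0
```

```bash
python3 st.py; python3 - <<'E'
from h import *
w=snap('wrist','w4.png'); sd=snap('side','s4.png'); t=snap('top','t4.png')
w=cv2.resize(w[160:310,220:420],(400,300)); sd=cv2.resize(sd[275:335,260:340],(400,300),interpolation=cv2.INTER_CUBIC)
t=cv2.resize(t[200:275,185:285],(400,300),interpolation=cv2.INTER_CUBIC)
cv2.imwrite('pics/crop4.png',np.vstack([np.hstack([w,sd]),np.hstack([t,t*0])]))
E
python3 ang.py w4.png
```

```text
11.0 tip [0.5349 0.2267 0.0239] F [ 3.7  1.5 -0.2] [ 0.27  0.4   1.64  0.01  1.1  -0.48]
r 0.0342 th 1.869 tilt [0.    0.008]
red [297.16666667 276.31944444] 72 [-0.00774466  0.00578786] axis ang 2.5218597522507142 cen ang 2.499798887764607 len 0.015668507336741425
red [294.1875 285.9375] 16 [-0.00433076 -0.0012985 ] axis ang 2.3444815201457976 cen ang -2.8502905827127223 len 0.009473479576967883
red [312.15910543 313.01980831] 1565 [ 0.02026354 -0.0087533 ] axis ang -0.9795496006483203 cen ang -0.40776184996941656 len 0.060118049303947194
tab [272.48717949 202.79487179] 39 0.0662544500093978 2.5834479175703127
```

View pics/crop4.png

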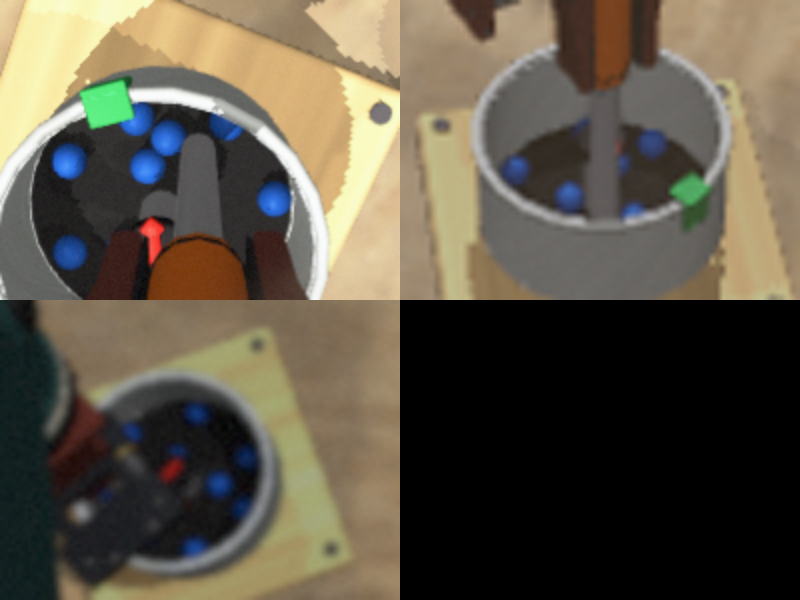

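Pointer reads roughly 2.4–2.52 against the tab's about 2.55, but the base is hidden. I'll back off, lift the rod out and look unobstructed.

Call:
{"method": "play_rows", "body": {"rows": [{"translation":[-1.5,4,0],"twist":[0,0,0],"hand":-1},{"translation":[0,0,-15],"twist":[0,0,0],"hand":-1},{"translation":[0,0,-25],"twist":[0,0,0],"hand":-1},{"translation":[0,0,-25],"twist":[0,0,0],"hand":-1},{"translation":[0,0,-25],"twist":[0,0,0],"hand":-1},{"translation":[35,0,-10],"twist":[0,0,0],"hand":-1},{"translation":[35,0,0],"twist":[0,0,0],"hand":-1},{"translation":[0,0,0],"twist":[0,0,0],"hand":-1}]}}

```text
time: 11.95
tcp_pos: [0.4855, 0.2784, 0.2518]
tcp_rot: [-1.247, -2.872, -0.003]
wrist_force: [-0.3, 0.3, -1.4]
gripper_width: 0.0237
gripper_force: 60.0
```

```bash
python3 st.py; python3 - <<'E'
from h import *
w=snap('wrist','w5.png')
c=vision.calibration('wrist'); u,v=proj('wrist',np.array([.545,.194,.05]),c).astype(int); print(u,v)
a,b=max(u-120,0),max(v-90,0); print(a,b)
w=cv2.resize(w[b:b+180,a:a+240],(800,600),interpolation=cv2.INTER_CUBIC); cv2.imwrite('pics/crop5.png',w)
E
python3 ang.py w5.png
```

```text
11.95 tip [0.4843 0.2791 0.1228] F [-0.3  0.3 -1.4] [ 0.39  0.28  1.56  0.01  1.31 -0.36]
r 0.1046 th 2.19 tilt [-0.009  0.006]
306 303
186 213
red [312.52124476 313.26989826] 1671 [0.00617707 0.0044278 ] axis ang 2.1802603236342266 cen ang 0.6219204493381616 len 0.08251869432680792
```

View pics/crop5.png

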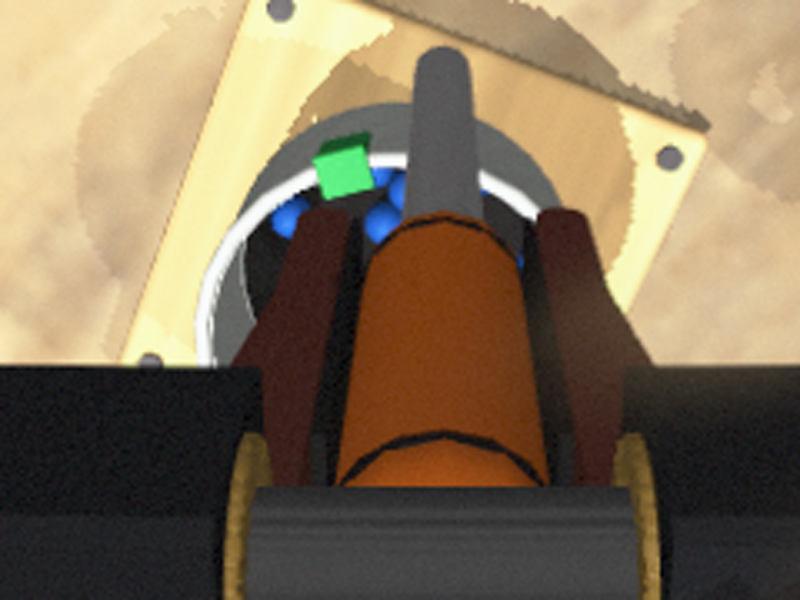

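The pot moved below the handle (shift was the wrong way); shifting the other way, with the rod tip 120 mm up, clear of the rim.

Call:
{"method": "play_rows", "body": {"rows": [{"translation":[-35,0,-5],"twist":[0,0,0],"hand":-1},{"translation":[-35,0,-5],"twist":[0,0,0],"hand":-1},{"translation":[-35,0,-5],"twist":[0,0,0],"hand":-1},{"translation":[-35,0,-5],"twist":[0,0,0],"hand":-1},{"translation":[-35,0,0],"twist":[0,0,0],"hand":-1},{"translation":[0,0,0],"twist":[0,0,0],"hand":-1}]}}

```text
time: 12.6
tcp_pos: [0.6119, 0.1441, 0.2699]
tcp_rot: [-1.258, -2.873, -0.003]
wrist_force: [0.7, -0.8, -1.4]
gripper_width: 0.0234
gripper_force: 60.0
```

```bash
python3 st.py; python3 - <<'E'
from h import *
w=snap('wrist','w6.png')
c=vision.calibration('wrist'); u,v=proj('wrist',np.array([.545,.194,.05]),c).astype(int); print(u,v)
a,b=max(u-80,0),max(v-60,0); print(a,b)
w=cv2.resize(w[b:b+120,a:a+160],(800,600),interpolation=cv2.INTER_CUBIC); cv2.imwrite('pics/crop6.png',w)
E
python3 ang.py w6.png
```

```text
12.6 tip [0.6113 0.1446 0.1409] F [ 0.7 -0.8 -1.4] [ 0.12  0.37  1.38  0.    1.4  -0.63]
r 0.0827 th -0.64 tilt [-0.005  0.004]
304 135
224 75
red [301.14705882 127.5       ] 136 [-0.00620405  0.00378022] axis ang 2.4435607294673583 cen ang 2.594352403349662 len 0.02091103685064262
```

View pics/crop6.png

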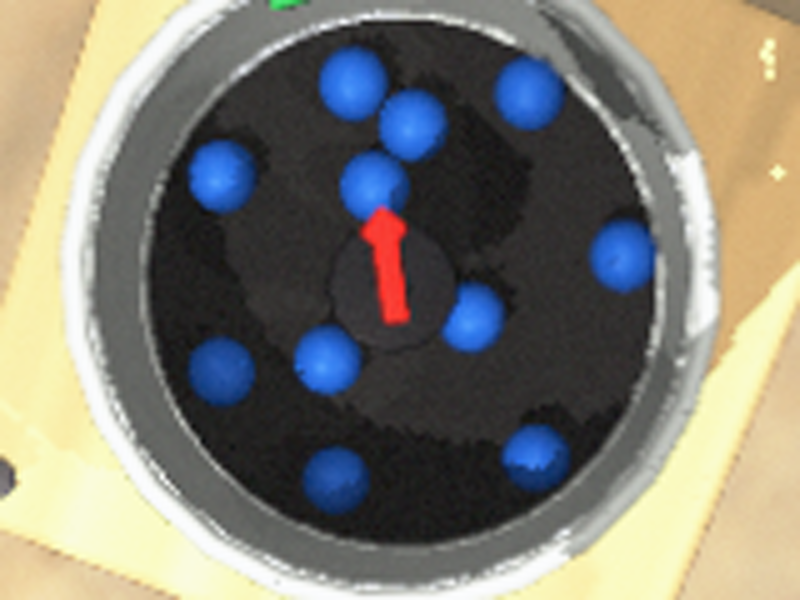

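All 11 heads (10 beads + peg) are in the pot; cap centre at crop (393,288), pointer tip (382,210), tab (287,0) at the edge.

```bash
python3 - <<'E'
from h import *
c=vision.calibration('wrist')
im=cv2.imread('pics/raw_w6.png').astype(int);b,g,r=im[...,0],im[...,1],im[...,2]
M=(g>r+50)&(g>b+40); M[:40]=0;M[110:]=0;M[:,:230]=0;M[:,350:]=0
v,u=np.where(M); print(len(u),u.mean(),v.mean(),u.min(),u.max(),v.min(),v.max())
f=lambda u,v,z:atz('wrist',u,v,z,c)[:2]
w=lambda U,V:(224+U/5,75+V/5)
cap=f(*w(393,288),.07); t=np.array([f(a,bb,.076) for a,bb in zip(u,v)]).mean(0)-cap; print('cap',cap,'tab',np.hypot(*t),np.arctan2(t[1],t[0]))
pt=f(*w(381,207),.072); bs=f(*w(397,323),.072); d=pt-bs; print('ptr from base',np.arctan2(d[1],d[0]),'from cap',np.arctan2(*(pt-cap)[::-1]))
for q in[(354,84),(413,124),(529,92),(222,176),(374,187),(623,255),(472,317),(327,360),(221,371),(336,480),(535,457)]:
    e=f(*w(*q),.0265)-cap; print(q,(e*1000).round(),round(np.hypot(*e)*1000,1),np.arctan2(e[1],e[0]).round(2))
E
```

```text
276 284.231884057971 66.68115942028986 275 294 57 76
cap [0.54291891 0.19517924] tab 0.0610401805755169 2.583074418851755
ptr from base 2.4478925543495835 from cap 2.4530775243984797
(354, 84) [-36.  25.] 43.8 2.54
(413, 124) [-21.  27.] 34.7 2.24
(529, 92) [-8. 49.] 49.4 1.73
(222, 176) [-45.  -8.] 45.3 -2.96
(374, 187) [-19.  12.] 22.5 2.57
(623, 255) [30. 38.] 48.7 0.9
(472, 317) [15.  6.] 16.3 0.4
(327, 360) [ -2. -22.] 22.0 -1.67
(221, 371) [-18. -39.] 43.3 -2.0
(336, 480) [ 17. -40.] 43.4 -1.18
(535, 457) [46. -6.] 46.2 -0.14
```

```bash
python3 - <<'E'
from h import *
p,r=pose(); D=r.as_matrix()[:,2]*.129; f=lambda x,y,z:np.array([x,y,z])-D
plan([(f(.544,.2285,.125),r)],step=40); print('--')
plan([(f(.544,.2285,.0235),r),(f(.5303,.226,.0235),r)],f(.544,.2285,.125),r,step=25)
E
```

```text
seg n= 3
   [34.7, 2.6, 5.5] [0.0, 0.0, 0.0]
   [34.7, 2.6, 5.5] [0.0, 0.0, 0.0]
   [34.7, 2.6, 5.5] [0.0, 0.0, 0.0]
--
seg n= 5
   [-0.2, 0.0, 20.3] [0.0, 0.0, 0.0]
   [-0.2, 0.0, 20.3] [0.0, 0.0, 0.0]
   [-0.2, 0.0, 20.3] [0.0, 0.0, 0.0]
   [-0.2, 0.0, 20.3] [0.0, 0.0, 0.0]
   [-0.2, 0.0, 20.3] [0.0, 0.0, 0.0]
seg n= 1
   [7.5, -11.8, 0.1] [0.0, 0.0, 0.0]
```

Call:
{"method": "play_rows", "body": {"rows": [{"translation":[35,2.6,5],"twist":[0,0,0],"hand":-1},{"translation":[35,2.6,5],"twist":[0,0,0],"hand":-1},{"translation":[35,2.6,5],"twist":[0,0,0],"hand":-1},{"translation":[0,0,0],"twist":[0,0,0],"hand":-1},{"translation":[0,0,0],"twist":[0,0,0],"hand":-1}]}}

```text
time: 13.15
tcp_pos: [0.5418, 0.2314, 0.2564]
tcp_rot: [-1.247, -2.876, -0.004]
wrist_force: [-0.8, -0.3, -1.8]
gripper_width: 0.0234
gripper_force: 60.0
```

```bash
python3 st.py
```

```text
13.15 tip [0.5411 0.2321 0.1274] F [-0.8 -0.3 -1.8] [ 0.28  0.32  1.49  0.01  1.34 -0.47]
r 0.0383 th 1.672 tilt [-0.006  0.005]
```

Call:
{"method": "play_rows", "body": {"rows": [{"translation":[-4.6,0,15],"twist":[0,0,0],"hand":-1},{"translation":[0,0,20],"twist":[0,0,0],"hand":-1},{"translation":[0,0,20],"twist":[0,0,0],"hand":-1},{"translation":[0,0,20],"twist":[0,0,0],"hand":-1},{"translation":[0,0,15],"twist":[0,0,0],"hand":-1},{"translation":[0,0,8],"twist":[0,0,0],"hand":-1},{"translation":[0,0,6],"twist":[0,0,0],"hand":-1},{"translation":[0,0,0],"twist":[0,0,0],"hand":-1}]}}

```text
time: 13.95
tcp_pos: [0.5461, 0.2278, 0.1524]
tcp_rot: [-1.251, -2.875, -0.006]
wrist_force: [-0.5, 0.4, -0.6]
gripper_width: 0.0236
gripper_force: 60.0
```

```bash
python3 st.py; python3 - <<'E'
from h import *
p,r=pose(); D=r.as_matrix()[:,2]*.129
plan([(np.array([.5303,.226,.0235])-D,r)],step=3)
E
```

```text
13.95 tip [0.5455 0.2286 0.0234] F [-0.5  0.4 -0.6] [ 0.27  0.42  1.61  0.01  1.12 -0.48]
r 0.0346 th 1.556 tilt [-0.005  0.006]
seg n= 6
   [1.4, -2.2, -0.0] [0.0, 0.0, 0.0]
   [1.4, -2.2, -0.0] [0.0, 0.0, 0.0]
   [1.4, -2.2, -0.0] [0.0, 0.0, 0.0]
   [1.4, -2.2, -0.0] [0.0, 0.0, 0.0]
   [1.4, -2.2, -0.0] [0.0, 0.0, 0.0]
   [1.4, -2.2, -0.0] [0.0, 0.0, 0.0]
```

Call:
{"method": "play_rows", "body": {"rows": [{"translation":[1.4,-2.2,0],"twist":[0,0,0],"hand":-1},{"translation":[1.4,-2.2,0],"twist":[0,0,0],"hand":-1},{"translation":[1.4,-2.2,0],"twist":[0,0,0],"hand":-1},{"translation":[1.4,-2.2,0],"twist":[0,0,0],"hand":-1},{"translation":[1.4,-2.2,0],"twist":[0,0,0],"hand":-1},{"translation":[1.4,-2.2,0],"twist":[0,0,0],"hand":-1},{"translation":[0,0,0],"twist":[0,0,0],"hand":-1},{"translation":[0,0,0],"twist":[0,0,0],"hand":-1}]}}

```text
time: 14.75
tcp_pos: [0.532, 0.2259, 0.1537]
tcp_rot: [-1.251, -2.878, -0.01]
wrist_force: [3.2, 1.3, 2.6]
gripper_width: 0.0235
gripper_force: 60.0
```

```bash
python3 st.py
```

```text
14.75 tip [0.5319 0.2268 0.0247] F [3.2 1.3 2.6] [ 0.28  0.4   1.64  0.01  1.1  -0.48]
r 0.0353 th 1.949 tilt [-0.001  0.007]
```

Call:
{"method": "play_rows", "body": {"rows": [{"translation":[0.9,-1.5,0],"twist":[0,0,0],"hand":-1},{"translation":[0,0,0],"twist":[0,0,0],"hand":-1},{"translation":[-2,4,0],"twist":[0,0,0],"hand":-1},{"translation":[0,0,-15],"twist":[0,0,0],"hand":-1},{"translation":[0,0,-25],"twist":[0,0,0],"hand":-1},{"translation":[0,0,-25],"twist":[0,0,0],"hand":-1},{"translation":[0,0,-30],"twist":[0,0,0],"hand":-1},{"translation":[-30,0,-20],"twist":[0,0,0],"hand":-1},{"translation":[-30,0,0],"twist":[0,0,0],"hand":-1},{"translation":[-30,0,0],"twist":[0,0,0],"hand":-1},{"translation":[0,0,0],"twist":[0,0,0],"hand":-1}]}}

```text
time: 15.85
tcp_pos: [0.5952, 0.1569, 0.2655]
tcp_rot: [-1.253, -2.871, -0.001]
wrist_force: [-0.5, 0.5, -1.3]
gripper_width: 0.0237
gripper_force: 60.0
```

```bash
python3 st.py; python3 - <<'E'
from h import *
w=snap('wrist','w7.png')
c=vision.calibration('wrist'); u,v=proj('wrist',np.array([.545,.194,.05]),c).astype(int)
a,b=max(u-80,0),max(v-75,0); print(a,b)
w=cv2.resize(w[b:b+120,a:a+160],(800,600),interpolation=cv2.INTER_CUBIC); cv2.imwrite('pics/crop7.png',w)
E
python3 ang.py w7.png
```

```text
15.85 tip [0.5941 0.1574 0.1365] F [-0.5  0.5 -1.3] [ 0.14  0.35  1.41  0.01  1.38 -0.61]
r 0.0612 th -0.64 tilt [-0.008  0.004]
228 80
red [305.14814815 150.02962963] 135 [-0.00599873  0.00312905] axis ang 2.5210767348874805 cen ang 2.6607992014315243 len 0.020572994647323234
tab [291.96774194  96.03225806] 31 0.057278084998845215 2.5649982700759786
```

View pics/crop7.png

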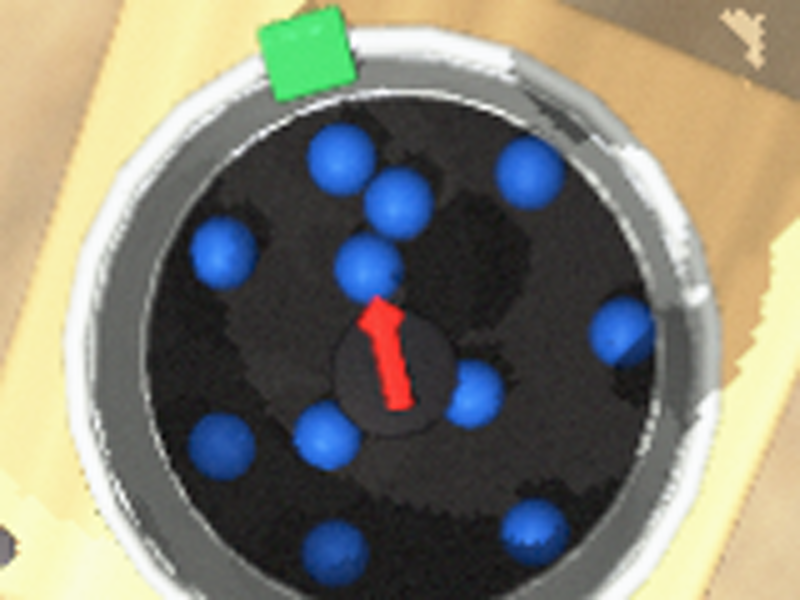

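```bash
python3 - <<'E'
from h import *
c=vision.calibration('wrist'); f=lambda U,V,z:atz('wrist',228+U/5,80+V/5,z,c)[:2]
cap=f(395,373,.07); A=lambda d:np.arctan2(d[1],d[0])
t=f(308,55,.076)-cap; print(cap,np.hypot(*t),A(t),'in/out edges',A(f(303,32,.077)-cap),A(f(314,78,.077)-cap))
print('ptr',A(f(377,296,.072)-f(400,410,.072)),A(f(377,296,.072)-cap))
sc=[f(0,0,.012)]
E
```

```text
[0.54321929 0.19505968] 0.059896180366321564 2.5791156662014507 in/out edges 2.5751076547324 2.578989317777094
ptr 2.5140280672315996 2.5399778487497233
```

Pointer is about 2.53, tab 2.578, so roughly 0.05 rad (1.7 mm) short; one more small nudge.

```bash
python3 - <<'E'
from h import *
p,r=pose(); D=r.as_matrix()[:,2]*.129; f=lambda x,y,z:np.array([x,y,z])-D
plan([(f(.5445,.2275,.13),r)],step=35)
E
```

```text
seg n= 3
   [27.6, 3.8, 2.4] [0.0, 0.0, 0.0]
   [27.6, 3.8, 2.4] [0.0, 0.0, 0.0]
   [27.6, 3.8, 2.4] [0.0, 0.0, 0.0]
```

Call:
{"method": "play_rows", "body": {"rows": [{"translation":[27,3.8,2],"twist":[0,0,0],"hand":-1},{"translation":[27,3.8,2],"twist":[0,0,0],"hand":-1},{"translation":[26,3.8,2],"twist":[0,0,0],"hand":-1},{"translation":[0,0,0],"twist":[0,0,0],"hand":-1},{"translation":[0,0,0],"twist":[0,0,0],"hand":-1}]}}

```text
time: 16.4
tcp_pos: [0.5467, 0.2266, 0.2609]
tcp_rot: [-1.246, -2.874, -0.003]
wrist_force: [1.0, 0.6, -0.9]
gripper_width: 0.0234
gripper_force: 60.0
```

```bash
python3 st.py; python3 - <<'E'
from h import *
p,r=pose(); D=r.as_matrix()[:,2]*.129; f=lambda x,y,z:np.array([x,y,z])-D
plan([(f(.5445,.2275,.0235),r)],step=120)
E
```

```text
16.4 tip [0.5458 0.2273 0.1319] F [ 1.   0.6 -0.9] [ 0.27  0.32  1.47  0.01  1.35 -0.48]
r 0.0333 th 1.546 tilt [-0.007  0.005]
seg n= 1
   [0.1, -0.7, 108.4] [0.0, 0.0, 0.0]
```

Call:
{"method": "play_rows", "body": {"rows": [{"translation":[0,0,20],"twist":[0,0,0],"hand":-1},{"translation":[0,0,20],"twist":[0,0,0],"hand":-1},{"translation":[0,0,20],"twist":[0,0,0],"hand":-1},{"translation":[0,0,20],"twist":[0,0,0],"hand":-1},{"translation":[0,0,14],"twist":[0,0,0],"hand":-1},{"translation":[0,0,8],"twist":[0,0,0],"hand":-1},{"translation":[0,0,6],"twist":[0,0,0],"hand":-1},{"translation":[1.2,-2.5,0],"twist":[0,0,0],"hand":-1},{"translation":[1.2,-2.5,0],"twist":[0,0,0],"hand":-1},{"translation":[1.2,-2.5,0],"twist":[0,0,0],"hand":-1},{"translation":[0,0,0],"twist":[0,0,0],"hand":-1}]}}

```text
time: 17.5
tcp_pos: [0.5402, 0.2243, 0.1545]
tcp_rot: [-1.25, -2.876, -0.008]
wrist_force: [-0.7, -0.5, -0.9]
gripper_width: 0.023
gripper_force: 60.0
```

```bash
sed -i 's/C=np.array(\[.545,.194\]);q/C=np.array([.543,.195]);q/' st.py; python3 st.py;  python3 - <<'E'
from h import *
p,r=pose(); D=r.as_matrix()[:,2]*.129; f=lambda x,y,z:np.array([x,y,z])-D
plan([(f(.5298,.2264,.0235),r)],step=120)
E
```

```text
17.5 tip [0.5398 0.2251 0.0255] F [-0.7 -0.5 -0.9] [ 0.27  0.41  1.62  0.01  1.11 -0.48]
r 0.0303 th 1.675 tilt [-0.003  0.007]
seg n= 1
   [7.8, -6.5, 2.1] [0.0, 0.0, 0.0]
```

Call:
{"method": "play_rows", "body": {"rows": [{"translation":[2,-0.5,1],"twist":[0,0,0],"hand":-1},{"translation":[2,-0.5,1],"twist":[0,0,0],"hand":-1},{"translation":[1.3,-1.8,0],"twist":[0,0,0],"hand":-1},{"translation":[1.3,-1.8,0],"twist":[0,0,0],"hand":-1},{"translation":[1.3,-1.8,0],"twist":[0,0,0],"hand":-1},{"translation":[0,0,0],"twist":[0,0,0],"hand":-1},{"translation":[0,0,0],"twist":[0,0,0],"hand":-1},{"translation":[0,0,0],"twist":[0,0,0],"hand":-1}]}}

```text
time: 18.3
tcp_pos: [0.5312, 0.226, 0.1523]
tcp_rot: [-1.251, -2.877, -0.009]
wrist_force: [2.7, 1.3, -0.5]
gripper_width: 0.0234
gripper_force: 60.0
```

```bash
python3 st.py;  python3 - <<'E'
from h import *
p,r=pose(); D=r.as_matrix()[:,2]*.129; f=lambda x,y,z:np.array([x,y,z])-D
plan([(f(.5298,.2264,.0235),r)],step=120)
E
```

```text
18.3 tip [0.5309 0.2269 0.0233] F [ 2.7  1.3 -0.5] [ 0.28  0.4   1.64  0.01  1.1  -0.48]
r 0.0341 th 1.934 tilt [-0.002  0.007]
seg n= 1
   [0.3, -1.1, -0.2] [0.0, 0.0, 0.0]
```

Call:
{"method": "play_rows", "body": {"rows": [{"translation":[0.5,-1.6,0],"twist":[0,0,0],"hand":-1},{"translation":[0,0,0],"twist":[0,0,0],"hand":-1},{"translation":[0,0,0],"twist":[0,0,0],"hand":-1}]}}

```text
time: 18.6
tcp_pos: [0.5295, 0.2252, 0.1522]
tcp_rot: [-1.251, -2.877, -0.008]
wrist_force: [4.1, 2.4, -0.8]
gripper_width: 0.0236
gripper_force: 60.0
```

```bash
python3 st.py
```

```text
18.6 tip [0.5292 0.226  0.0232] F [ 4.1  2.4 -0.8] [ 0.28  0.4   1.65  0.01  1.1  -0.48]
r 0.034 th 1.989 tilt [-0.002  0.007]
```

Picture budget is used, so I'll check by numbers from here on.

Call:
{"method": "play_rows", "body": {"rows": [{"translation":[-2,4,0],"twist":[0,0,0],"hand":-1},{"translation":[0,0,-15],"twist":[0,0,0],"hand":-1},{"translation":[0,0,-25],"twist":[0,0,0],"hand":-1},{"translation":[0,0,-25],"twist":[0,0,0],"hand":-1},{"translation":[0,0,-30],"twist":[0,0,0],"hand":-1},{"translation":[-30,0,-20],"twist":[0,0,0],"hand":-1},{"translation":[-30,0,0],"twist":[0,0,0],"hand":-1},{"translation":[-30,0,0],"twist":[0,0,0],"hand":-1},{"translation":[0,0,0],"twist":[0,0,0],"hand":-1}]}}

```text
time: 19.5
tcp_pos: [0.5959, 0.1566, 0.2652]
tcp_rot: [-1.253, -2.873, -0.002]
wrist_force: [-0.3, 0.1, -1.7]
gripper_width: 0.0239
gripper_force: 60.0
```

```bash
sed -i 's/C=np.array(\[.545,.194\])/C=np.array([.5431,.1951])/' ang.py; python3 st.py; python3 - <<'E'
from h import *
c=vision.calibration('wrist'); w=snap('wrist','w8.png').astype(int); b,g,r=w[...,0],w[...,1],w[...,2]
M=((b>120)&(b>r+60)&(b>g+20)).astype(np.uint8); n,l,s,ce=cv2.connectedComponentsWithStats(M)
for i in range(1,n):
    if s[i,4]>25:
        q=atz('wrist',*ce[i],.0265,c)[:2]-[.543,.195]
        if np.hypot(*q)<.1: print(s[i,4],(q*1000).round(),round(np.hypot(*q)*1000))
p,r=pose()
d=np.array([-.108,-.563,.819]); d/=np.linalg.norm(d); Q=frame(-d,[.98,-.19,0])
print((r.inv()*Q).as_rotvec(), r.as_matrix()[:,1])
E
python3 ang.py w8.png
```

```text
19.5 tip [0.5951 0.1571 0.1362] F [-0.3  0.1 -1.7] [ 0.14  0.35  1.41  0.    1.38 -0.61]
r 0.0644 th -0.629 tilt [-0.006  0.004]
432 [-27.  17.] 32
136 [-6. 46.] 47
129 [-43. -10.] 44
116 [31. 36.] 48
105 [18.  4.] 18
126 [ -0. -24.] 24
106 [-16. -41.] 45
76 [46. -8.] 47
72 [ 17. -41.] 45
[-0.29158998  0.55757582  0.9069755 ] [ 0.73281379  0.68042603 -0.00208941]
red [304.32258065 149.35483871] 124 [-0.00410278  0.00166143] axis ang 2.5929508113907582 cen ang 2.7568251032109603 len 0.020840914252100128
```

Pointer is at 2.59 versus the tab at 2.58, with all 11 heads in the pot. Now returning the stirrer.

```bash
python3 - <<'E'
from h import *
p,r=pose(); Q=R.from_rotvec([-2.067,-1.709,-.649]); z=Q.as_matrix()[:,2]
V=frame([0,0,-1],[.98,-.19,0]); pre=np.array([.4604,-.2563,.1103])-z*.140
plan([((.49,-.07,.30),V),(pre,Q)],step=38,ang=.1)
E
```

```text
seg n= 10
   [-9.6, -23.2, -3.5] [-0.001, -0.001, 0.094]
   [-11.7, -22.2, -3.5] [-0.001, -0.001, 0.094]
   [-13.7, -21.0, -3.6] [-0.001, -0.001, 0.094]
   [-15.6, -19.6, -3.6] [-0.001, -0.001, 0.094]
   [-17.4, -18.0, -3.6] [-0.001, -0.001, 0.094]
   [-19.0, -16.3, -3.6] [-0.001, -0.001, 0.094]
   [-20.5, -14.4, -3.5] [-0.001, -0.001, 0.094]
   [-21.8, -12.5, -3.5] [-0.001, -0.001, 0.094]
   [-22.8, -10.4, -3.5] [-0.001, -0.001, 0.094]
   [-23.7, -8.2, -3.5] [-0.001, -0.001, 0.094]
seg n= 8
   [-33.6, 0.8, 9.3] [-0.0, 0.076, -0.0]
   [-34.2, 0.8, 6.8] [-0.0, 0.076, -0.0]
   [-34.6, 0.8, 4.2] [-0.0, 0.076, -0.0]
   [-34.8, 0.8, 1.5] [-0.0, 0.076, -0.0]
   [-34.8, 0.8, -1.1] [-0.0, 0.076, -0.0]
   [-34.6, 0.7, -3.8] [-0.0, 0.076, -0.0]
   [-34.2, 0.7, -6.4] [-0.0, 0.076, -0.0]
   [-33.7, 0.7, -8.9] [-0.0, 0.076, -0.0]
```

Call:
{"method": "play_rows", "body": {"rows": [{"translation":[-10,-23,-4],"twist":[0,0,0.094],"hand":-1},{"translation":[-12,-22,-4],"twist":[0,0,0.094],"hand":-1},{"translation":[-14,-21,-4],"twist":[0,0,0.094],"hand":-1},{"translation":[-16,-20,-4],"twist":[0,0,0.094],"hand":-1},{"translation":[-17,-18,-4],"twist":[0,0,0.094],"hand":-1},{"translation":[-19,-16,-4],"twist":[0,0,0.094],"hand":-1},{"translation":[-20,-14,-4],"twist":[0,0,0.094],"hand":-1},{"translation":[-22,-12,-4],"twist":[0,0,0.094],"hand":-1},{"translation":[-23,-10,-4],"twist":[0,0,0.094],"hand":-1},{"translation":[-24,-8,-4],"twist":[0,0,0.094],"hand":-1}]}}

```text
time: 20.55
tcp_pos: [0.491, -0.0688, 0.3045]
tcp_rot: [-2.416, -1.991, 0.001]
wrist_force: [0.4, -0.8, -0.8]
gripper_width: 0.0235
gripper_force: 60.0
```

Call:
{"method": "play_rows", "body": {"rows": [{"translation":[-34,1,9],"twist":[0,0.076,0],"hand":-1},{"translation":[-34,1,7],"twist":[0,0.076,0],"hand":-1},{"translation":[-35,1,4],"twist":[0,0.076,0],"hand":-1},{"translation":[-35,1,1],"twist":[0,0.076,0],"hand":-1},{"translation":[-35,1,-1],"twist":[0,0.076,0],"hand":-1},{"translation":[-35,1,-4],"twist":[0,0.076,0],"hand":-1},{"translation":[-34,1,-6],"twist":[0,0.076,0],"hand":-1},{"translation":[-34,1,-9],"twist":[0,0.076,0],"hand":-1},{"translation":[0,0,0],"twist":[0,0,0],"hand":-1},{"translation":[0,0,0],"twist":[0,0,0],"hand":-1}]}}

```text
time: 21.55
tcp_pos: [0.4493, -0.3349, 0.2276]
tcp_rot: [-2.06, -1.697, -0.649]
wrist_force: [-0.0, 0.9, -1.9]
gripper_width: 0.0235
gripper_force: 60.0
```

```bash
cat > fin.py <<'E'
from h import *
s=sense(); print(s['time'],s['wrist_force'],s['joints'].round(2)); Q=R.from_rotvec([-2.067,-1.709,-.649]); z=Q.as_matrix()[:,2]
G=np.array([.4604,-.2563,.1103])-z*.003; p,r=pose(); x=Q.inv().apply(p-G); print('offset from grasp in Q frame mm',(x*1000).round(1))
plan([(G-z*(-x[2]),Q)],step=500,ang=3)
E
python3 fin.py
```

```text
21.55 [-0.04757687  0.86441412 -1.94911335] [-1.03  0.54  1.38  0.39  1.71 -0.88]
offset from grasp in Q frame mm [   1.9    4.1 -138.6]
seg n= 1
   [-1.9, -4.0, 0.0] [-0.007, -0.01, -0.006]
```

Call:
{"method": "play_rows", "body": {"rows": [{"translation":[0,-4,0],"twist":[-0.007,-0.01,-0.006],"hand":-1},{"translation":[0,0,20],"twist":[0,0,0],"hand":-1},{"translation":[0,0,25],"twist":[0,0,0],"hand":-1},{"translation":[0,0,25],"twist":[0,0,0],"hand":-1},{"translation":[0,0,25],"twist":[0,0,0],"hand":-1},{"translation":[0,0,15],"twist":[0,0,0],"hand":-1},{"translation":[0,0,10],"twist":[0,0,0],"hand":-1},{"translation":[0,0,0],"twist":[0,0,0],"hand":-1},{"translation":[0,0,0],"twist":[0,0,0],"hand":-1}]}}

```text
time: 22.45
tcp_pos: [0.4596, -0.2676, 0.1313]
tcp_rot: [-2.069, -1.717, -0.648]
wrist_force: [-0.8, -0.6, -1.4]
gripper_width: 0.0234
gripper_force: 60.0
```

```bash
python3 fin.py
```

```text
22.45 [-0.78129717 -0.62287783 -1.44927001] [-0.96  0.58  1.58  0.42  1.44 -0.93]
offset from grasp in Q frame mm [  2.7   1.4 -20.7]
seg n= 1
   [-2.7, -1.4, 0.0] [0.002, 0.005, 0.004]
```

Free so far; finish the insertion slowly, then release gradually.

Call:
{"method": "play_rows", "body": {"rows": [{"translation":[-1,-1,7],"twist":[0,0,0],"hand":-1},{"translation":[-1,0,6],"twist":[0,0,0],"hand":-1},{"translation":[0,0,5],"twist":[0,0,0],"hand":-1},{"translation":[0,0,2],"twist":[0,0,0],"hand":-1},{"translation":[0,0,0],"twist":[0,0,0],"hand":-1}]}}

```text
time: 22.95
tcp_pos: [0.4599, -0.2576, 0.1123]
tcp_rot: [-2.068, -1.713, -0.648]
wrist_force: [0.6, 1.0, -0.9]
gripper_width: 0.0234
gripper_force: 60.0
```

```bash
python3 fin.py
```

```text
22.95 [ 0.60483056  1.01323848 -0.94411482] [-0.95  0.59  1.61  0.43  1.4  -0.94]
offset from grasp in Q frame mm [-0.  -0.2  0.6]
seg n= 1
   [0.0, 0.2, 0.0] [0.001, 0.003, 0.002]
```

Call:
{"method": "play_rows", "body": {"rows": [{"translation":[0,0,1.5],"twist":[0,0,0],"hand":-1},{"translation":[0,0,0],"twist":[0,0,0],"hand":-0.3},{"translation":[0,0,0],"twist":[0,0,0],"hand":-0.1},{"translation":[0,0,0],"twist":[0,0,0],"hand":0.3},{"translation":[0,0,0],"twist":[0,0,0],"hand":0.6},{"translation":[0,0,0],"twist":[0,0,0],"hand":0.6},{"translation":[0,0,0],"twist":[0,0,0],"hand":0.6},{"translation":[0,0,0],"twist":[0,0,0],"hand":0.6},{"translation":[0,0,0],"twist":[0,0,0],"hand":0.6},{"translation":[0,0,0],"twist":[0,0,0],"hand":0.6}], "squeeze": 10}}

```text
time: 23.95
tcp_pos: [0.4603, -0.2573, 0.1114]
tcp_rot: [-2.069, -1.714, -0.648]
wrist_force: [-0.6, 0.4, -0.7]
gripper_width: 0.0704
gripper_force: 0.0
```

Call:
{"method": "play_rows", "body": {"rows": [{"translation":[0,0,-10],"twist":[0,0,0],"hand":0.6},{"translation":[0,0,-20],"twist":[0,0,0],"hand":0.6},{"translation":[0,0,-30],"twist":[0,0,0],"hand":0.6},{"translation":[0,0,-30],"twist":[0,0,0],"hand":0.6},{"translation":[0,0,-30],"twist":[0,0,0],"hand":0.6},{"translation":[0,0,0],"twist":[0,0,0],"hand":0.6}]}}

```text
time: 24.55
tcp_pos: [0.4481, -0.3281, 0.2133]
tcp_rot: [-2.075, -1.719, -0.648]
wrist_force: [-0.5, 0.4, -0.2]
gripper_width: 0.0703
gripper_force: 0.0
```

```bash
python3 - <<'E'
from h import *
print(sense()['time'],pose()[0],sense()['wrist_force'])
im=snap('wrist','w9.png').astype(int); c=vision.calibration('wrist')
b,g,r=im[...,0],im[...,1],im[...,2]; M=((r>130)&(g>40)&(g<r*.6)&(b<60)).astype(np.uint8); n,l,s,ce=cv2.connectedComponentsWithStats(M)
print([(ce[i].round(),s[i].tolist()) for i in range(1,n) if s[i,4]>300])
d=np.array([-.108,-.563,.819]); d/=np.linalg.norm(d);G=np.array([.458,-.268,.125]); print('expect end/base',proj('wrist',G+.042*d,c),proj('wrist',G-.033*d,c))
a=snap('side','s9.png').astype(int); o=cv2.imread('pics/raw_side1.png').astype(int)
f=lambda im:((im[...,2]>150)&(im[...,1]<im[...,2]*.6)&(im[...,0]<80))[150:210,340:385]
for q in(o,a): v,u=np.where(f(q)); print(len(u),u.mean()+340,v.mean()+150,v.min()+150,v.max()+150)
E
```

```text
24.55 [ 0.4481123  -0.32812743  0.21334061] [-0.4880061   0.40246556 -0.18865843]
[(array([472., 170.]), [448, 139, 38, 68, 445]), (array([317., 229.]), [303, 218, 29, 25, 432]), (array([316., 253.]), [299, 237, 34, 34, 840])]
expect end/base [318.24151893 257.09800181] [317.66589334 227.90245781]
76 367.4736842105263 175.3815789473684 167 186
76 367.6973684210526 175.7236842105263 166 188
```

The stirrer stands in its can as it did at the start, and the gripper is clear. Handing in.

```bash
python3 -c "
from plant import close_job; print(close_job())"
```

```text
the job is handed in; nothing more can be done
None
```

The job is handed in at about 25 s: the red pointer stands at the green tab (2.59 rad against 2.58 measured), all ten beads are in the pot, and the stirrer is back in its can in its starting pose.

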